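# Set up the bark-strip cutter

## Task

Set up the bark-strip cutter: first pull the chest's tray out to its stop, then put every spacer you have on the cutter's upright post, each turned so that its D-shaped hole matches the post and let go so that it lies flat on the stack. When all are on, wind the depth knob back (anticlockwise from above) to its zero stop, turn it from there exactly five clicks clockwise, and last of all push the tray fully shut. Leave the bark cup, the wooden lid blank and the awl where they are.

Things in the scene. Friction and masses are not known exactly. Their poses are not given: they have to be found in the camera images.
- chest: fixed low plywood chest, 290 wide, 310 deep, 60 high (mm), with one tray. Origin: middle of the bottom edge of its front face; its own -x points out of the front, the way the tray is pulled
- tray (a joint): how far the tray is pulled out, m: 0 shut, 0.205 at the stop. It slides stiffly (about 1.5 N) and stays where left. The tray's wooden front is 44 mm high, its face stands 7 mm proud of the chest when shut
- tray_handle (a point): middle of the tray's steel bar handle, moving with the tray; axes as the chest's. The bar is 10 mm thick, runs 110 mm along y, its centre 42 mm above the table and 35 mm out from the tray's front face, free above and below
- tray_floor (a point): centre, on the floor, of the tray's spacer compartment (126 mm in x, 260 mm in y), moving with the tray; the floor is 11 mm above the table. The rims round the compartment are only 6 mm high, lower than the spacers; pulled to the stop, the whole compartment lies clear in front of the chest, its rear rim 41 mm from it
- spacer1: loose aluminium D-bore spacer, 70 g, 14 mm thick: a 56 mm disc with two parallel flats 40 mm apart on its rim (at its own +y and -y), so its outline is 56 mm long in x and 40 mm wide in y. Its D-shaped hole is 23 mm across with the flat at its own +x, 6.5 mm from the middle. Origin: centre of one face (the underside as first laid). The same either face up. The four are alike; two to four of them are there, lying flat in the tray at the start, at any yaw (None if not there)
- spacer2: another spacer, the same as spacer1 (None if not there)
- spacer3: another spacer, the same as spacer1 (None if not there)
- spacer4: another spacer, the same as spacer1 (None if not there)
- cutter: fixed strip cutter: grey base plate 110 (x) by 260 (y) by 12 mm with the steel post near its +y end and the depth knob near its -y end, 150 mm apart. Origin: centre of the underside
- post_seat (a point): foot of the D-shaped post on its axis, top of the 30 mm round hub (10 mm above the base plate) on which the first spacer lies, 22 mm above the table; axes as the cutter's, so +x is the way the post's flat faces. The post is 20 mm across with its flat 5 mm from the axis (1.5 mm play all round a spacer's hole), upright, 64 mm tall above this point, its top 8 mm tapering
- depth_knob (a joint): angle of the depth knob, rad, growing clockwise seen from above: 0 at the zero stop, a click every 0.5236 rad (30 degrees), 9 clicks to the far stop. It starts somewhere from the 2nd to the 6th click. Turning over a click takes about 0.08 N m; let go between two clicks it springs into the nearer one
- knob_grip (a point): on the knob's axis, 61 mm above the table, 10 mm below the top of its grip; turns with the knob. The grip is an upright black bar 42 mm long (its own x), 14 mm thick (y), its sides free down to 39 mm above the table, on a 44 mm disc over a 68 mm round housing with ten tick marks. A white line marks the bar's -x end, which at the zero stop points to the cutter's own -x (the longest tick)
- bark_cup: bystander: open birch-bark cup, 70 mm across, 80 mm high; origin: centre of the underside
- lid_blank: bystander: round wooden lid blank, 90 mm across, 16 mm thick; origin: centre of the underside
- awl: bystander: wooden-handled awl, 140 mm long, lying on the table; origin about its middle

How it is judged:
On the way, in this order (a step that is already met when the one before it is completed fails the run):
1. the tray is pulled out to its stop (value of joint tray above 0.197 m), for 0.2 s.
2. every spacer is on the post, flat and let go (horizontal distance between each of spacer1, spacer2, spacer3, spacer4 and post_seat below 0.004 m and z of each of spacer1, spacer2, spacer3, spacer4 in the frame of post_seat below 0.061 m and (angle between spacer1's own z axis and vertical below 0.12 rad or angle between spacer1's own z axis and vertical above 3.02 rad) and linear speed of each of spacer1, spacer2, spacer3, spacer4 below 0.03 m/s and contact force between the fingers and spacer1 below 0.3 N and (angle between spacer2's own z axis and vertical below 0.12 rad or angle between spacer2's own z axis and vertical above 3.02 rad) and contact force between the fingers and spacer2 below 0.3 N and (angle between spacer3's own z axis and vertical below 0.12 rad or angle between spacer3's own z axis and vertical above 3.02 rad) and contact force between the fingers and spacer3 below 0.3 N and (angle between spacer4's own z axis and vertical below 0.12 rad or angle between spacer4's own z axis and vertical above 3.02 rad) and contact force between the fingers and spacer4 below 0.3 N), for 0.2 s.
3. the depth knob is back at its zero stop (value of joint depth_knob below 0.13 rad), for 0.2 s.
4. the depth knob is five clicks from zero (value of joint depth_knob between 2.488 and 2.748 rad), for 0.2 s.
5. the tray is shut (value of joint tray below 0.008 m), for 0.2 s.
At the end, for the whole second after the job is handed in: Every spacer there is lies on the post: its axis within 4 mm of the post's, level within 0.12 rad, down on the stack (underside below the top of a stack of four), at rest and let go; the depth knob rests in the fifth click (within a quarter click); the tray is shut within 8 mm (all of step 2 and all of step 4 and value of joint tray below 0.008 m); the robot touches nothing.
It fails at once if the bark cup is moved more than 30 mm (distance of bark_cup from where it was at the start of the episode above 0.03 m).
It fails at once if the lid blank is moved more than 30 mm (distance of lid_blank from where it was at the start of the episode above 0.03 m).
It fails at once if the awl is moved more than 30 mm (distance of awl from where it was at the start of the episode above 0.03 m).
Of spacer1, spacer2, spacer3, spacer4 only 2 to 4 are there at a start; the rules pass over those that are not, and their reading is None.
At some moment in a run one of spacer1, spacer2, spacer3, spacer4 may be knocked a few centimetres aside while the robot is not near it.
Once in a run the grip may slacken for a moment while it holds something.
It also fails if it takes over 210 s, if anything falls off the work surface, if the arm or the gripper's body presses on something with over 40 N, if the wrist force passes 120 N, or if a joint passes its speed limit or range.

## Robot

A 6-joint arm with a two-finger parallel gripper is mounted at the origin on the work surface. World frame = base frame: x ahead of the robot, y to its left, z up, the work surface at z = 0. Lengths are in m, angles in rad, forces in N, time in s.
With the tool pointing down it reaches from about 0.375 to 0.75 m from the base axis. Payload 9 kg.
Tool frame: the origin (TCP) lies at the very end of the fingers, on their centre line; the grasp point (between the pads) lies 19 mm behind it; z points along the fingers, y is the line along which they close (so a half turn about z gives the same grasp; the last joint's range is limited). The gripper opens to 85 mm and grips with 20 to 120 N. Pads are 22 mm wide; open, the fingers measure 114 mm over their backs; the gripper's body (76 mm by 85 mm) begins 54 mm behind the grasp point. The pads swing forward as they close: fully open they stand 13 mm farther back than shut.
Start: joints at [0.954, 0.104, 0.097, 1.564, 0, 1.353], TCP at [0.233, 0.553, 0.231] pointing down, gripper open.
Joint ranges: [-2.99, 2.99], [-0.84, 1.86], [-1.1, 1.16], [-1.84, 2.11], [-1.51, 1.56], [-3.14, 3.14]. Speed limits (rad/s): [2.22, 2.22, 2.57, 3.14, 3.14, 3.14].

## Interface

Orientations are given as a unit quaternion [w, x, y, z].
In Python, from station import manip gives the robot as it stands.
- The arm moves only by the tool send_rows, never from a script. Its argument "series" is a list that holds one entry, the list of rows, each a list of 7 numbers: the shift along the world's x, y, z normalised to -1 to 1, where 1 is 25 cm, then the turn, a rotation vector about the world's x, y, z normalised to -1 to 1, where 1 is 120 degrees, then the finger opening in mm, from 0 to 85.4. A call has 1 to 8 rows; each row shifts and turns the commanded pose from where the row before left it; what a row does not reach is not made up. A row lasts 1/8 s, in which the tool goes at most 62.5 mm and 10.7 degrees, less where a joint would pass 70% of its speed; a pose out of reach is approached as far as the arm can. A call with a number of a shift or a turn outside -1 to 1 is refused whole. A call with a gripper value outside its range is refused whole. The fingers move at their own pace and stop on an object; "force" is the grip in N (left out, the last holds). Time passes only in rows, so rows that do not move let the fingers close. It gives the time, the measured TCP pose, the force, the opening and the grip force at its end, in the units of the state.
- manip.get_obs(): the state, without advancing time (a new reading comes with each control period).
- manip.read_camera(name): name is "scene" or "top" or "wrist"; returns a dict with "img" (400x640x3 uint8, blue, green, red), "fx", "fy", "cx", "cy" (pixels), "distortion" ([k1, k2, p1, p2, k3] as OpenCV has them; the pictures are not rectified), "rvec" (rotation vector, rad) and "tvec" (3), from world to camera coordinates, as OpenCV has them. Camera axes: x right, y down, z forward; pixel columns grow to the right and rows downward; lengths in m; the calibration is good to about 2 mm. A picture is of the moment at which its call begins. There is no depth.
- manip.job_done(): hands the job in; it is judged then, once.
The state is a dict: "clock": time; "joint_positions": joint angles; "dq": joint speeds; "joint_efforts": joint torques, N m; "tool_pos": TCP position; "tool_rot": TCP orientation; "ft_force": force on the tool from outside, world axes, zero at the start; "wrist_torque": the same for the moment, N m; "finger_gap": finger opening in m; "grip_force": force on a finger pad.
Only numpy, scipy, OpenCV 4.12 (cv2) and the standard library are available. Lean on these libraries where they do the work, as an engineer would, in place of code of your own. Each camera call takes 0.05 s, during which the arm holds its last target. There are 200 camera calls.

## Working session

There is one attempt and no reset: what is moved stays moved. The work goes in short steps, Python scripts to look and compute and a tool call to move; the robot and the scene stay as the last step left them, time stands still between calls to the robot, and variables do not carry over. Pictures are saved under pics/ and viewed, at most 14 in all, crops included, and the job is handed in when it is done.

Besides the shell and the picture viewer there is one more tool, called after "Call:" by a JSON object that holds its "api" and its "payload". send_rows: Moves the arm, as the interface text tells. Its arguments: {"type":"object","properties":{"series":{"type":"array","items":{"type":"array","items":{"type":"array","items":{"type":"number"}}}},"force":{"type":"number"}},"required":["series"]}

```bash
ls; mkdir -p pics
cat > h.py <<'E'
import numpy as np,cv2
from station import manip
from scipy.spatial.transform import Rotation as R
def cam(n,save=None):
    c=manip.read_camera(n)
    c['K']=np.array([[c['fx'],0,c['cx']],[0,c['fy'],c['cy']],[0,0,1.]]);c['D']=np.array(c['distortion'],float)
    c['M']=cv2.Rodrigues(np.array(c['rvec'],float))[0];c['t']=np.array(c['tvec'],float).ravel()
    if save: cv2.imwrite(save,c['img'])
    return c
def toplane(c,uv,z):
    p=cv2.undistortPoints(np.array(uv,float).reshape(-1,1,2),c['K'],c['D']).reshape(-1,2)
    d=np.c_[p,np.ones(len(p))]@c['M'];o=-c['M'].T@c['t']
    return o+d*((z-o[2])/d[:,2])[:,None]
def proj(c,P):
    return cv2.projectPoints(np.array(P,float).reshape(-1,1,3),np.array(c['rvec'],float),c['t'],c['K'],c['D'])[0].reshape(-1,2)
def st():
    s=manip.get_obs();print({k:np.round(v,4).tolist() for k,v in s.items() if k in('clock','tool_pos','tool_rot','joint_positions','ft_force','finger_gap','grip_force')})
    return s
E
python3 -c "
from h import *
for n in('top','scene','wrist'):
  c=cam(n,f'pics/{n}0.png');print(n,(-c['M'].T@c['t']).round(3),c['fx'])
st()"
```

```text
pics
top [0.387 0.058 1.032] 361.8792937757523
scene [ 1.075 -0.615  0.593] 371.105043754024
wrist [0.159 0.584 0.373] 332.7469856282728
{'clock': 0.15, 'joint_positions': [0.9543, 0.1046, 0.0967, 1.5639, -0.0, 1.3531], 'tool_pos': [0.2329, 0.5527, 0.2307], 'tool_rot': [-0.0002, 0.1981, 0.9802, -0.0004], 'ft_force': [0.7302, -0.5741, 0.604], 'grip_force': 0.0, 'finger_gap': 0.0856}
```

View pics/top0.png

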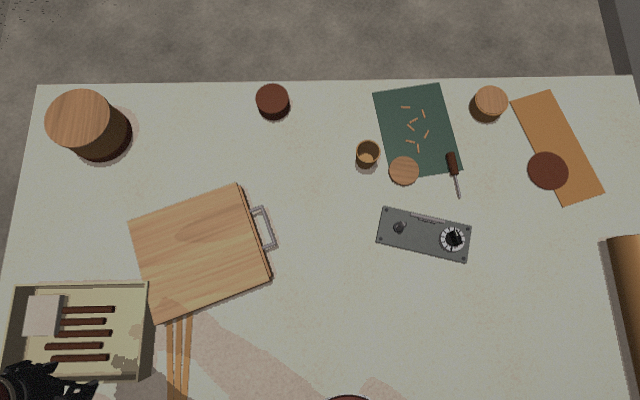

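View pics/scene0.png

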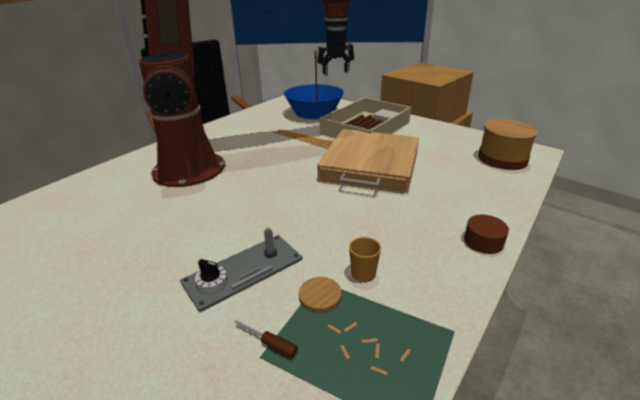

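The top view shows the chest at left with its front facing right and the handle near (264,228). The cutter has its post at about (399,228) and its knob at about (453,239). I'll zoom in on those.

```bash
python3 -c "
from h import *
i=cv2.imread('pics/top0.png')
a=cv2.resize(i[170:300,225:285],None,fx=4.5,fy=4.5,interpolation=2)
b=cv2.resize(i[195:275,370:480],None,fx=4.7,fy=4.7,interpolation=2)
o=np.zeros((585,800,3),np.uint8);o[:a.shape[0],:a.shape[1]]=a;o[:b.shape[0],275:275+b.shape[1]]=b
cv2.imwrite('pics/z.png',o)
c=cam('top')
for n,uv,z in [('corners',[(127,220),(238,182),(272,281),(157,325)],.06),('post',[(399,228)],.086),('knob',[(453,239)],.071),('handle',[(256,206),(274,248),(264,228)],.042),('plate',[(384,206),(471,233),(465,263),(376,242)],.012),('cup',[(368,148)],.08),('lid',[(404,170)],.016),('awl',[(450,152),(460,198)],.01)]:
  print(n,toplane(c,uv,z)[:,:2].round(4).tolist())
"
```

```text
corners [[0.5832, 0.5851], [0.6854, 0.2885], [0.4129, 0.1897], [0.3103, 0.4792]]
post [[0.5421, -0.1476]]
knob [[0.5121, -0.2928]]
handle [[0.6196, 0.2399], [0.501, 0.1879], [0.5568, 0.2162]]
plate [[0.6194, -0.1248], [0.5359, -0.3673], [0.4522, -0.3405], [0.5156, -0.0958]]
cup [[0.7721, -0.0777]]
lid [[0.7265, -0.1898]]
awl [[0.7828, -0.334], [0.6395, -0.3483]]
```

View pics/z.png

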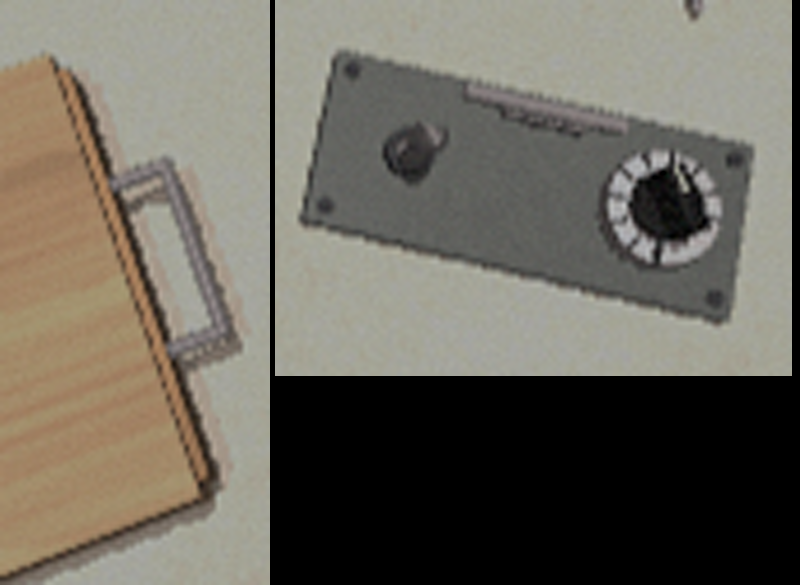

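```bash
python3 -c "
from h import *
c=cam('top')
f=toplane(c,[(236,182.2),(269.4,280)],.06);h=toplane(c,[(261.7,206.7),(275.7,245.5)],.042)
p=toplane(c,[(383.4,205.6),(471.5,226.3),(466.4,263.5),(376,242.2)],.012)
print(f.round(4),h.round(4),h.mean(0).round(4),p.round(4),p.mean(0).round(4))
for a in(f,h): d=a[0]-a[1];print(np.linalg.norm(d),np.degrees(np.arctan2(d[1],d[0])))
for i,j in((0,1),(3,2),(2,1),(3,0)): d=p[i]-p[j] if i!=j else 0;print(np.linalg.norm(d),np.degrees(np.arctan2(d[1],d[0])))
"
```

```text
[[0.6849 0.2941 0.06  ]
 [0.4156 0.1965 0.06  ]] [[0.6173 0.2239 0.042 ]
 [0.5078 0.1834 0.042 ]] [0.5625 0.2036 0.042 ] [[ 0.6207 -0.1231  0.012 ]
 [ 0.5551 -0.371   0.012 ]
 [ 0.4508 -0.3442  0.012 ]
 [ 0.515  -0.0958  0.012 ]] [ 0.5354 -0.2335  0.012 ]
0.2864692713395857 19.919023754367
0.11678277255735092 20.28478439425427
0.2564035183112423 75.19258622808213
0.2566147727998523 75.49766370099944
0.10773268106919695 165.61105352712664
0.10909771146974401 165.49677952770037
```

Call:
{"api": "send_rows", "payload": {"series": [[[0.148,-0.157,-0.02,0,0,0.0446,30],[0.148,-0.157,-0.02,0,0,0.0446,30],[0.148,-0.157,-0.02,0,0,0.0446,30],[0.148,-0.157,-0.02,0,0,0.0446,30],[0.148,-0.157,-0.02,0,0,0.0446,30],[0.148,-0.157,-0.02,0,0,0.0446,30],[0.148,-0.157,-0.02,0,0,0.0446,30],[0.148,-0.157,-0.02,0,0,0.0446,30]]]}}

```text
clock: 1.25
tool_pos: [0.53, 0.2375, 0.1912]
tool_rot: [0.0, -0.175, 0.985, 0.0]
ft_force: [0.1, 0.9, -0.0]
finger_gap: 0.0299
grip_force: 0.0
```

Call:
{"api": "send_rows", "payload": {"series": [[[0.065,-0.068,-0.07,0,0,0,30],[0.065,-0.068,-0.07,0,0,0,30],[0,0,0,0,0,0,30]]]}}

```text
clock: 1.62
tool_pos: [0.5608, 0.2042, 0.1537]
tool_rot: [-0.002, -0.173, 0.985, 0.0]
ft_force: [0.4, -1.3, 0.8]
finger_gap: 0.0302
grip_force: 0.0
```

```bash
python3 -c "
from h import *
st();c=cam('wrist','pics/w1.png');print(proj(c,[[.5625,.2036,.042],[.5625,.2036,.0]]))"
```

```text
{'clock': 1.625, 'joint_positions': [0.1303, 0.0981, -0.0497, 1.4266, 0.0001, -0.2166], 'tool_pos': [0.5608, 0.2042, 0.1537], 'tool_rot': [-0.0018, -0.1725, 0.985, 0.0001], 'ft_force': [0.3516, -1.2865, 0.8333], 'grip_force': 0.0, 'finger_gap': 0.0302}
[[310.10262369 197.51641448]
 [310.37083966 183.80403548]]
```

View pics/w1.png

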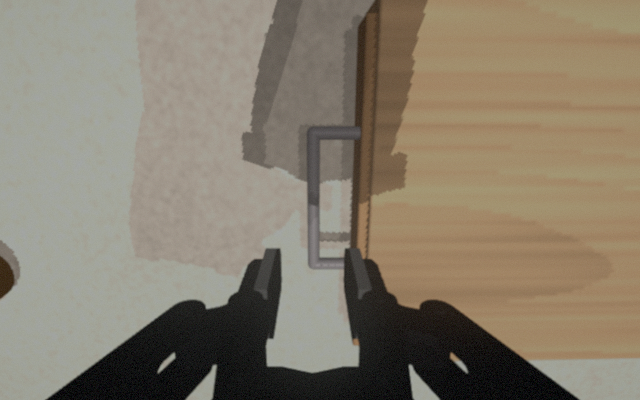

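The wrist view shows the bar's middle at (314,198), about 3 mm toward the chest from my estimate. I'll descend and grip.

Call:
{"api": "send_rows", "payload": {"series": [[[0.003,0.01,-0.13,0,0,0,30],[0,0,-0.13,0,0,0,30],[0,0,-0.13,0,0,0,30],[0,0,-0.12,0,0,0,30],[0,0,0,0,0,0,30],[0,0,0,0,0,0,4],[0,0,0,0,0,0,4],[0,0,0,0,0,0,4]]], "force": 40}}

```text
clock: 2.68
tool_pos: [0.5634, 0.2064, 0.0307]
tool_rot: [0.001, -0.173, 0.985, -0.001]
ft_force: [-0.1, -6.4, -1.9]
finger_gap: 0.0084
grip_force: 38.9
```

Call:
{"api": "send_rows", "payload": {"series": [[[0.02,-0.055,0,0,0,0,4],[0.042,-0.115,0,0,0,0,4],[0.047,-0.129,0,0,0,0,4],[0.047,-0.129,0,0,0,0,4],[0.047,-0.129,0,0,0,0,4],[0.042,-0.115,0,0,0,0,4],[0.025,-0.07,0,0,0,0,4],[0.01,-0.028,0,0,0,0,4]]]}}

```text
clock: 3.68
tool_pos: [0.6337, 0.0137, 0.0306]
tool_rot: [0.001, -0.173, 0.985, -0.0]
ft_force: [-2.7, 2.4, 8.1]
finger_gap: 0.0086
grip_force: 40.4
```

Call:
{"api": "send_rows", "payload": {"series": [[[0.004,-0.01,0,0,0,0,4],[0,0,0,0,0,0,4],[0,0,0,0,0,0,4]]]}}

```text
clock: 4.05
tool_pos: [0.6337, 0.0137, 0.0306]
tool_rot: [0.001, -0.174, 0.985, 0.001]
ft_force: [-4.5, 5.1, 9.7]
finger_gap: 0.0081
grip_force: 40.7
```

Call:
{"api": "send_rows", "payload": {"series": [[[0,0,0,0,0,0,30],[0,0,0,0,0,0,30],[0,0,0.15,0,0,0,30],[0,0,0.2,0,0,0,40],[0,0.15,0.2,0,0,0,50],[0,0.2,0.1,0,0,0,60],[0,0.2,0.1,0,0,0,60],[0,0,0,0,0,0,60]]]}}

```text
clock: 5.05
tool_pos: [0.6339, 0.1531, 0.2188]
tool_rot: [0.002, -0.175, 0.985, -0.0]
ft_force: [-0.5, -1.4, -0.5]
finger_gap: 0.0596
grip_force: 0.0
```

```bash
python3 -c "
from h import *
s=st();c=cam('wrist','pics/w2.png');print(proj(c,[[.584,.148,.025]]))"
```

```text
{'clock': 5.05, 'joint_positions': [0.0367, 0.2593, 0.2469, 1.5547, 0.0005, -0.3157], 'tool_pos': [0.6339, 0.1531, 0.2188], 'tool_rot': [0.0019, -0.1753, 0.9845, -0.0], 'ft_force': [-0.4897, -1.3903, -0.4616], 'grip_force': 0.0, 'finger_gap': 0.0596}
[[324.50542792 123.12796681]]
```

View pics/w2.png

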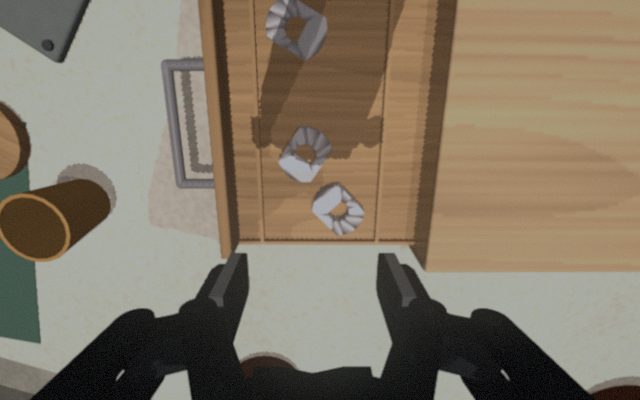

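```bash
cat >> h.py <<'E'
def spacers(c,z=.025,roi=None,save=None):
    hsv=cv2.cvtColor(c['img'],cv2.COLOR_BGR2HSV)
    m=((hsv[...,1]<60)&(hsv[...,2]>70)).astype(np.uint8)*255
    if roi is not None:
        r=np.zeros_like(m);cv2.fillPoly(r,[np.round(proj(c,roi)).astype(int)],255);m&=r
    m=cv2.morphologyEx(m,cv2.MORPH_OPEN,np.ones((3,3)))
    if save: cv2.imwrite(save,m)
    cs,h=cv2.findContours(m,cv2.RETR_CCOMP,cv2.CHAIN_APPROX_NONE);out=[]
    for i,k in enumerate(cs):
        if h[0][i][3]>=0 or cv2.contourArea(k)<400: continue
        P=toplane(c,k.reshape(-1,2),z)[:,:2]
        (cx,cy),(w,hh),a=cv2.minAreaRect((P*1000).astype(np.float32))
        long=a if w>hh else a+90
        hs=[cs[j] for j in range(len(cs)) if h[0][j][3]==i]
        hp=None
        if hs:
            q=max(hs,key=cv2.contourArea);H=toplane(c,q.reshape(-1,2),z)[:,:2]*1000
            hp=(H.mean(0).round(1).tolist(),cv2.contourArea(q))
        print('ctr',round(cx,1),round(cy,1),'size',round(max(w,hh),1),round(min(w,hh),1),'long axis deg',round(long%180,1),'hole',hp,'px',k.reshape(-1,2).mean(0).round())
        out.append((cx,cy,long%180))
    return out
ex=np.array([-.342,.94]);ey=np.array([-.94,-.342])
E
python3 - <<'E'
from h import *
c=cam('wrist')
ctr=np.array([.584,.148]);roi=[[*(ctr+ex*a*.058+ey*b*.125),.02] for a,b in((-1,-1),(1,-1),(1,1),(-1,1))]
spacers(c,roi=roi,save='pics/m.png')
c=cam('top'); spacers(c,roi=roi)
i=cv2.imread('pics/w2.png')[0:245,210:440];m=cv2.imread('pics/m.png')[0:245,210:440]
cv2.imwrite('pics/z2.png',cv2.resize(np.hstack([i,m]),None,fx=1.7,fy=1.7))
E
```

```text
ctr 664.8 194.0 size 58.3 42.0 long axis deg 64.9 hole ([664.1, 195.3], 201.0) px [339. 211.]
ctr 620.2 140.6 size 56.3 41.5 long axis deg 165.6 hole ([617.9, 140.5], 298.0) px [306. 156.]
ctr 512.8 92.9 size 55.9 41.1 long axis deg 81.4 hole ([513.3, 91.7], 416.5) px [297.  28.]
```

View pics/z2.png

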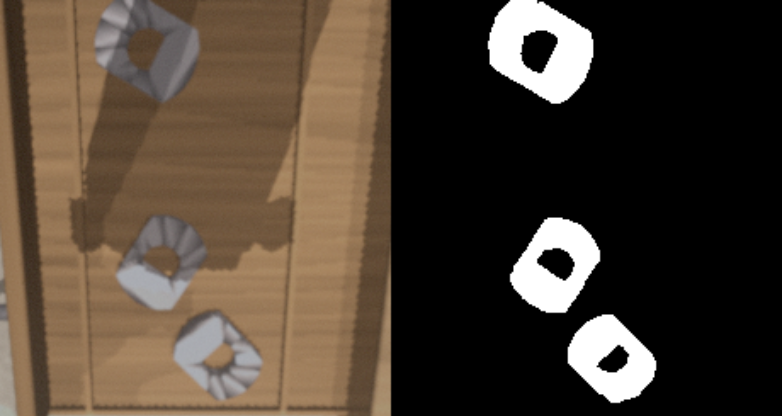

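The wrist view shows three spacers. Their D flats point at about 245° (A), 345.6° (B) and 81° (C) in the world frame. I'll start with A, turning the tool -135°.

Call:
{"api": "send_rows", "payload": {"series": [[[0,0,0,0,0,-0.0866,60],[0.016,0.02,0,0,0,-0.0866,60],[0.016,0.02,0,0,0,-0.0866,60],[0.016,0.02,0,0,0,-0.0866,60],[0.016,0.02,0,0,0,-0.0866,60],[0.016,0.02,0,0,0,-0.0866,60],[0.016,0.02,0,0,0,-0.0866,60],[0.016,0.02,0,0,0,-0.0866,60]]]}}

```text
clock: 6.2
tool_pos: [0.6612, 0.1833, 0.215]
tool_rot: [-0.001, 0.527, 0.85, -0.001]
ft_force: [-0.2, -0.3, 0.2]
finger_gap: 0.0601
grip_force: 0.0
```

Call:
{"api": "send_rows", "payload": {"series": [[[0.014,0.026,-0.06,0,0,-0.0866,50],[0,0,-0.06,0,0,-0.0866,50],[0,0,-0.06,0,0,-0.0866,50],[0,0,-0.06,0,0,-0.0866,50],[0,0,-0.06,0,0,-0.0866,50],[0,0,0,0,0,0,50]]]}}

```text
clock: 6.95
tool_pos: [0.6636, 0.1898, 0.1388]
tool_rot: [-0.001, 0.844, 0.536, -0.002]
ft_force: [-0.7, 0.6, 0.4]
finger_gap: 0.0501
grip_force: 0.0
```

Run:
```python
from h import *
s=st();c=cam('wrist','pics/w3.png')
print(R.from_quat(np.roll(s['tool_rot'],-1)).as_matrix().round(3))
roi=[[.665+a,.194+b,.02] for a,b in((-.045,-.045),(.045,-.045),(.045,.045),(-.045,.045))]
spacers(c,roi=roi);print(proj(c,roi).round())
c=cam('top','pics/t3.png')
```

```text
{'clock': 6.95, 'joint_positions': [0.0899, 0.3896, 0.2577, 1.4428, -0.0003, 2.0998], 'tool_pos': [0.6636, 0.1898, 0.1388], 'tool_rot': [-0.0008, 0.8441, 0.5361, -0.0019], 'ft_force': [-0.6941, 0.613, 0.3844], 'grip_force': 0.0, 'finger_gap': 0.0501}
[[ 0.425  0.905 -0.004]
 [ 0.905 -0.425 -0.001]
 [-0.002 -0.003 -1.   ]]
ctr 635.5 156.7 size 30.1 14.3 long axis deg 170.1 hole None px [298. 241.]
ctr 666.4 196.0 size 56.6 40.5 long axis deg 64.9 hole ([667.5, 198.1], 413.0) px [313. 185.]
[[288. 253.]
 [384. 212.]
 [341. 112.]
 [237. 161.]]
```

View pics/w3.png

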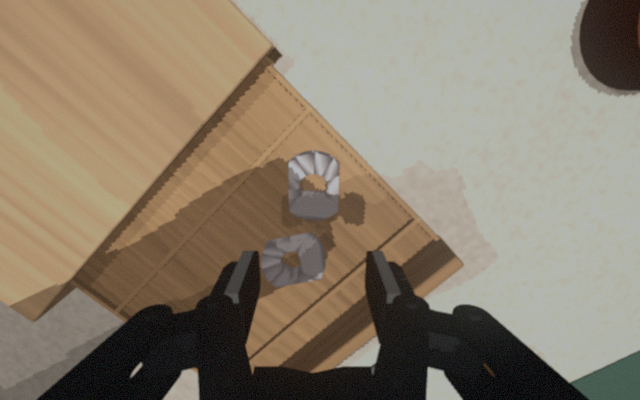

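Call:
{"api": "send_rows", "payload": {"series": [[[0.008,0.022,-0.12,0,0,0,50],[0,0,-0.12,0,0,0,50],[0,0,-0.12,0,0,0,50],[0,0,-0.09,0,0,0,50],[0,0,-0.04,0,0,0,50],[0,0,0,0,0,0,50]]]}}

```text
clock: 7.8
tool_pos: [0.6667, 0.1967, 0.0189]
tool_rot: [-0.0, 0.844, 0.537, -0.0]
ft_force: [0.5, 0.1, 0.1]
finger_gap: 0.0501
grip_force: 0.0
```

Call:
{"api": "send_rows", "payload": {"series": [[[-0.004,-0.005,-0.016,0,0,0,50],[0,0,0,0,0,0,50],[0,0,0,0,0,0,36],[0,0,0,0,0,0,34],[0,0,0,0,0,0,34],[0,0,0,0,0,0,34]]], "force": 60}}

```text
clock: 8.55
tool_pos: [0.6664, 0.1957, 0.0159]
tool_rot: [0.0, 0.844, 0.536, 0.001]
ft_force: [-1.3, -0.3, 6.5]
finger_gap: 0.0383
grip_force: 60.9
```

Call:
{"api": "send_rows", "payload": {"series": [[[0,0,0.1,0,0,0,34],[0,0,0.18,0,0,0,34],[-0.04,-0.12,0.18,0,0,0.08375,34],[-0.045,-0.143,0.06,0,0,0.08375,34],[-0.045,-0.143,0,0,0,0.08375,34],[-0.045,-0.143,0,0,0,0.08375,34],[-0.045,-0.143,0,0,0,0.08375,34],[-0.045,-0.143,0,0,0,0.08375,34]]]}}

```text
clock: 9.55
tool_pos: [0.5989, -0.0141, 0.1446]
tool_rot: [-0.0, 0.458, 0.889, -0.0]
ft_force: [1.0, -1.0, -1.9]
finger_gap: 0.0379
grip_force: 60.5
```

Call:
{"api": "send_rows", "payload": {"series": [[[-0.045,-0.143,0,0,0,0.08375,34],[-0.045,-0.143,0,0,0,0.08375,34],[-0.045,-0.143,0,0,0,0.08375,34],[-0.04,-0.12,0,0,0,0.08375,34],[0,0,0,0,0,0,34],[0,0,0,0,0,0,34]]]}}

```text
clock: 10.3
tool_pos: [0.5558, -0.1499, 0.1447]
tool_rot: [-0.0, 0.129, 0.992, 0.0]
ft_force: [-0.3, 0.2, 0.2]
finger_gap: 0.0377
grip_force: 60.5
```

Run:
```python
from h import *
s=st();c=cam('wrist','pics/w4.png')
M=R.from_quat(np.roll(s['tool_rot'],-1)).as_matrix();print(M.round(3))
p=np.array([[.5544,-.1609,.086]]);print(proj(c,p).round(1), proj(c,[s['tool_pos']]).round(1),proj(c,s['tool_pos']+[0,0,.01]).round(1))
```

```text
{'clock': 10.3, 'joint_positions': [-0.4907, 0.0313, -0.1355, 1.4043, 0.0004, -0.2329], 'tool_pos': [0.5558, -0.1499, 0.1447], 'tool_rot': [-0.0001, 0.1286, 0.9917, 0.0003], 'ft_force': [-0.2961, 0.1564, 0.1912], 'grip_force': 60.4918, 'finger_gap': 0.0377}
[[-0.967  0.255 -0.   ]
 [ 0.255  0.967  0.001]
 [ 0.     0.    -1.   ]]
[[294.8 222.1]] [[311.5 264.9]] [[311.4 275.8]]
```

View pics/w4.png

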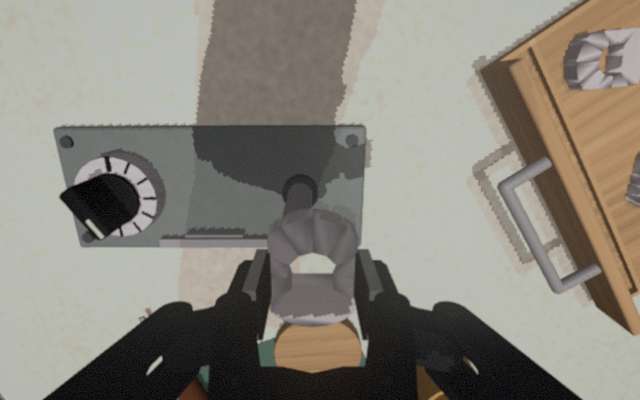

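Run:
```python
from h import *
i=cv2.imread('pics/w4.png')[165:335,230:385]
i=cv2.convertScaleAbs(i,alpha=1.6,beta=10)
cv2.imwrite('pics/z4.png',cv2.resize(i,None,fx=3.5,fy=3.5,interpolation=2))
```

```text
(no output)
```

View pics/z4.png

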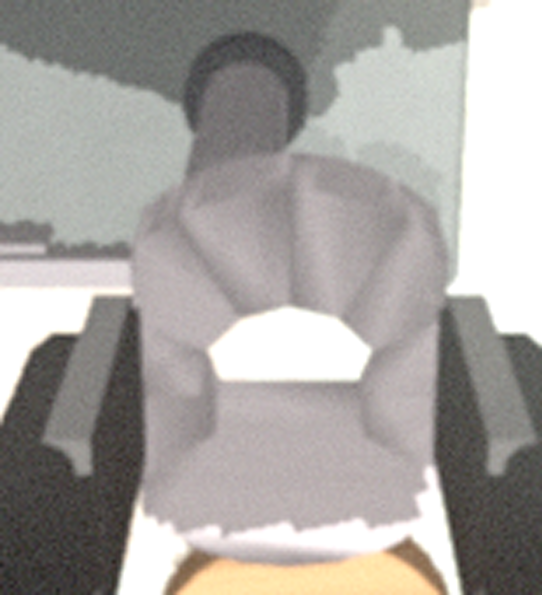

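Run:
```python
from h import *
s=manip.get_obs();t=np.array(s['tool_pos']);M=R.from_quat(np.roll(s['tool_rot'],-1)).as_matrix()
c=cam('wrist')
def z(u,v): return (230+u/3.5,165+v/3.5)
far=toplane(c,[z(290,562)],t[2]+.009);near=toplane(c,[z(290,155)],t[2]-.005)
near2=toplane(c,[z(290,155)],t[2]+.009)
fl=toplane(c,[z(290,382)],t[2]-.005);nh=toplane(c,[z(290,306)],t[2]+.009)
lr=toplane(c,[z(140,380),z(440,380)],t[2]+.009)
for n,a in(('far',far),('near',near),('near2',near2),('flat bottom',fl),('hole near',nh),('lr',lr)): print(n,((a-t)@M*1000).round(1).tolist())
print('hub',toplane(c,[z(183,92),z(307,92),z(245,30),z(245,92)],.022).round(4).tolist())
p=toplane(c,[(55,129),(366,125),(364,246),(78,247)],.012);print(p.round(4).tolist(),p.mean(0))
```

```text
far [[-28.1, 0.7, -9.0]]
near [[26.7, 0.6, 5.0]]
near2 [[31.8, 0.6, -9.0]]
flat bottom [[-8.1, 0.7, 5.0]]
hole near [[11.3, 0.6, -9.0]]
lr [[0.5, -18.9, -9.0], [0.6, 20.2, -9.0]]
hub [[0.5494, -0.1733, 0.022], [0.5568, -0.1447, 0.022], [0.5385, -0.155, 0.022], [0.5531, -0.159, 0.022]]
[[0.453, -0.3414, 0.012], [0.5152, -0.0934, 0.012], [0.621, -0.1174, 0.012], [0.5557, -0.3727, 0.012]] [ 0.53622887 -0.23119512  0.012     ]
```

Call:
{"api": "send_rows", "payload": {"series": [[[-0.005,-0.02,-0.08,0,0,0,34],[-0.004,-0.02,-0.08,0,0,0,34],[0,0,-0.02,0,0,0,34],[0,0,0,0,0,0,34],[0,0,0,0,0,0,34]]]}}

```text
clock: 11.02
tool_pos: [0.5538, -0.1604, 0.1004]
tool_rot: [0.0, 0.127, 0.992, -0.0]
ft_force: [-0.4, -1.0, -0.4]
finger_gap: 0.0382
grip_force: 60.5
```

Run:
```python
from h import *
st();c=cam('wrist')
i=c['img'][165:335,210:405]
i=cv2.convertScaleAbs(i,alpha=1.6,beta=10)
cv2.imwrite('pics/z5.png',cv2.resize(i,None,fx=3.5,fy=3.5,interpolation=2))
```

```text
{'clock': 11.025, 'joint_positions': [-0.5087, 0.0492, -0.198, 1.3227, 0.0001, -0.2534], 'tool_pos': [0.5538, -0.1604, 0.1004], 'tool_rot': [0.0004, 0.1273, 0.9919, -0.0001], 'ft_force': [-0.4062, -0.9625, -0.3651], 'grip_force': 60.4983, 'finger_gap': 0.0382}
```

View pics/z5.png

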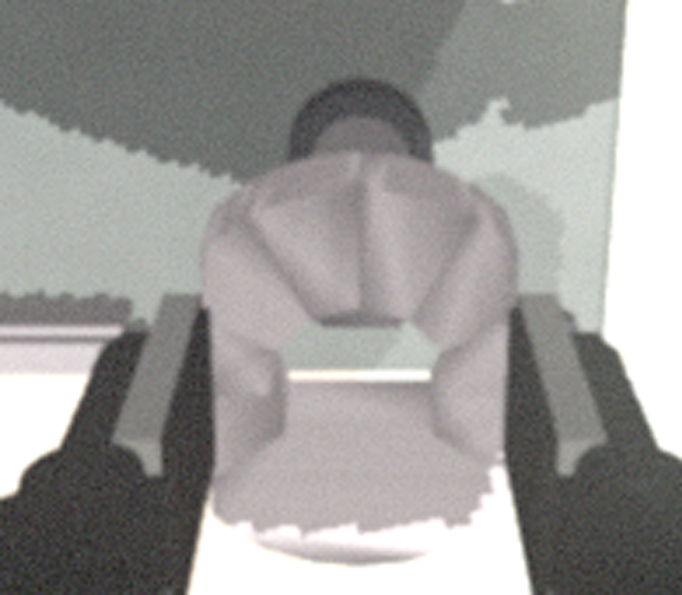

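Run:
```python
from h import *
s=manip.get_obs();t=np.array(s['tool_pos']);M=R.from_quat(np.roll(s['tool_rot'],-1)).as_matrix()
c=cam('wrist')
def z(u,v): return (210+u/3.5,165+v/3.5)
P=lambda a:((a-t)@M*1000).round(1).tolist()
print(P(toplane(c,[z(289,148),z(433,148),z(361,79)],.022)),'hub top edge should be +15 from axis')
print(P(toplane(c,[z(213,370),z(507,370),z(360,562)],t[2]+.009)))
```

```text
[[1.7, -13.6, 78.6], [1.7, 15.5, 78.6], [16.2, 0.9, 78.6]] hub top edge should be +15 from axis
[[2.0, -18.5, -9.0], [2.1, 19.8, -9.0], [-28.1, 0.7, -9.0]]
```

Call:
{"api": "send_rows", "payload": {"series": [[[-0.003,0.001,-0.03,0,0,0,34],[0,0,-0.02,0,0,0,34],[0,0,-0.02,0,0,0,34],[0,0,-0.01,0,0,0,34],[0,0,-0.01,0,0,0,34],[0,0,0,0,0,0,34]]]}}

```text
clock: 11.88
tool_pos: [0.5529, -0.1601, 0.0772]
tool_rot: [0.0, 0.127, 0.992, 0.0]
ft_force: [2.3, -1.1, -1.8]
finger_gap: 0.0381
grip_force: 60.4
```

Call:
{"api": "send_rows", "payload": {"series": [[[0,0,-0.04,0,0,0,34],[0,0,-0.04,0,0,0,34],[0,0,-0.04,0,0,0,34],[0,0,-0.04,0,0,0,34],[0,0,-0.025,0,0,0,34],[0,0,0,0,0,0,34]]]}}

```text
clock: 12.62
tool_pos: [0.5529, -0.1601, 0.0303]
tool_rot: [0.0, 0.127, 0.992, 0.0]
ft_force: [4.7, -2.7, -4.5]
finger_gap: 0.038
grip_force: 60.7
```

Call:
{"api": "send_rows", "payload": {"series": [[[0,0,0,0,0,0,56],[0,0,0,0,0,0,56],[0,0,0.1,0,0,0,56],[0,0,0.2,0,0,0,56],[0.02,0.08,0.17,0,0,0,56],[0.05,0.22,0,0,0,0,56],[0.05,0.22,0,0,0,0,56],[0.05,0.22,0,0,0,0,56]]]}}

```text
clock: 13.62
tool_pos: [0.5952, 0.0266, 0.1487]
tool_rot: [-0.0, 0.128, 0.992, -0.0]
ft_force: [1.2, -0.2, 1.2]
finger_gap: 0.0562
grip_force: 0.0
```

Call:
{"api": "send_rows", "payload": {"series": [[[0.05,0.22,0,0,0,0,52],[0.052,0.22,0,0,0,0,52],[0,0.028,0,0,0,0,52],[0,0,0,0,0,0,52]]]}}

```text
clock: 14.12
tool_pos: [0.6203, 0.1422, 0.1483]
tool_rot: [-0.0, 0.127, 0.992, -0.0]
ft_force: [-0.3, -1.3, 0.8]
finger_gap: 0.0521
grip_force: 0.0
```

Run:
```python
from h import *
st();c=cam('wrist','pics/w6.png')
def box(x,y,r=.045):return [[x+a,y+b,.02] for a,b in((-r,-r),(r,-r),(r,r),(-r,r))]
spacers(c,roi=box(.621,.142));spacers(c,roi=box(.513,.093))
```

```text
{'clock': 14.125, 'joint_positions': [0.0203, 0.2159, 0.0695, 1.4252, -0.0003, 0.2746], 'tool_pos': [0.6203, 0.1422, 0.1483], 'tool_rot': [-0.0004, 0.1268, 0.9919, -0.0002], 'ft_force': [-0.3262, -1.3064, 0.765], 'grip_force': 0.0, 'finger_gap': 0.0521}
ctr 619.6 140.7 size 57.5 39.9 long axis deg 166.6 hole ([617.8, 141.6], 380.5) px [310. 191.]
ctr 512.6 94.0 size 57.8 40.4 long axis deg 81.6 hole ([513.2, 93.7], 502.0) px [214.  73.]
ctr 475.6 65.8 size 31.5 12.4 long axis deg 90.2 hole None px [157.  30.]
```

View pics/w6.png

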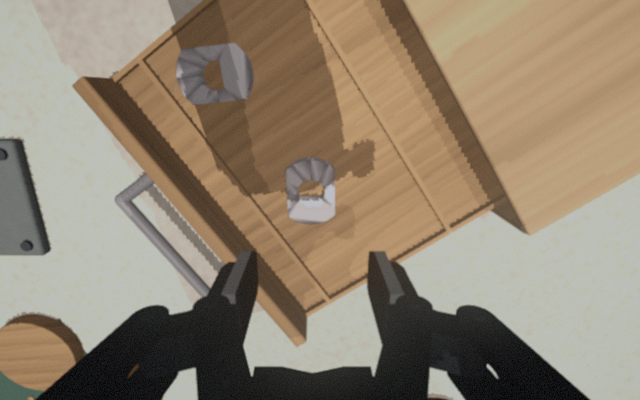

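Only B (310,191) and C (214,73) are left in the tray, so there are three spacers in all. I'll pick up B next.

Call:
{"api": "send_rows", "payload": {"series": [[[0,-0.008,-0.13,0,0,0,50],[0,0,-0.13,0,0,0,50],[0,0,-0.13,0,0,0,50],[0,0,-0.1,0,0,0,50],[0,0,-0.045,0,0,0,50],[0,0,0,0,0,0,50],[0,0,0,0,0,0,34],[0,0,0,0,0,0,34]]]}}

```text
clock: 15.18
tool_pos: [0.6218, 0.1398, 0.0164]
tool_rot: [0.001, 0.127, 0.992, 0.0]
ft_force: [-0.6, -1.3, 4.6]
finger_gap: 0.0383
grip_force: 60.7
```

Call:
{"api": "send_rows", "payload": {"series": [[[0,0,0,0,0,0,34]]]}}

```text
clock: 15.3
tool_pos: [0.6218, 0.1398, 0.0164]
tool_rot: [0.001, 0.127, 0.992, 0.0]
ft_force: [-1.0, -1.8, 6.8]
finger_gap: 0.0381
grip_force: 60.9
```

Call:
{"api": "send_rows", "payload": {"series": [[[0,0,0.12,0,0,0,34],[0,0,0.2,0,0,0,34],[-0.02,-0.09,0.17,0,0,0,34],[-0.05,-0.215,0.02,0,0,0,34],[-0.05,-0.215,0,0,0,0,34],[-0.05,-0.215,0,0,0,0,34],[-0.05,-0.215,0,0,0,0,34],[-0.046,-0.215,0,0,0,0,34]]]}}

```text
clock: 16.3
tool_pos: [0.5538, -0.1529, 0.1427]
tool_rot: [0.0, 0.127, 0.992, -0.0]
ft_force: [1.0, -0.4, -0.6]
finger_gap: 0.0379
grip_force: 60.5
```

Call:
{"api": "send_rows", "payload": {"series": [[[-0.008,-0.035,0,0,0,0,34],[0,0,-0.1,0,0,0,34],[0,0,0,0,0,0,34],[0,0,0,0,0,0,34]]]}}

```text
clock: 16.8
tool_pos: [0.5526, -0.1595, 0.1181]
tool_rot: [0.0, 0.127, 0.992, 0.0]
ft_force: [0.3, -0.3, -1.1]
finger_gap: 0.038
grip_force: 60.6
```

Run:
```python
from h import *
st();c=cam('wrist','pics/w7.png')
i=c['img'][165:335,210:405]
i=cv2.convertScaleAbs(i,alpha=1.6,beta=10)
cv2.imwrite('pics/z7.png',cv2.resize(i,None,fx=3.5,fy=3.5,interpolation=2))
```

```text
{'clock': 16.8, 'joint_positions': [-0.5084, 0.0375, -0.1776, 1.3553, 0.0002, -0.254], 'tool_pos': [0.5526, -0.1595, 0.1181], 'tool_rot': [0.0002, 0.1269, 0.9919, 0.0], 'ft_force': [0.2511, -0.3223, -1.1033], 'grip_force': 60.5526, 'finger_gap': 0.038}
```

View pics/z7.png

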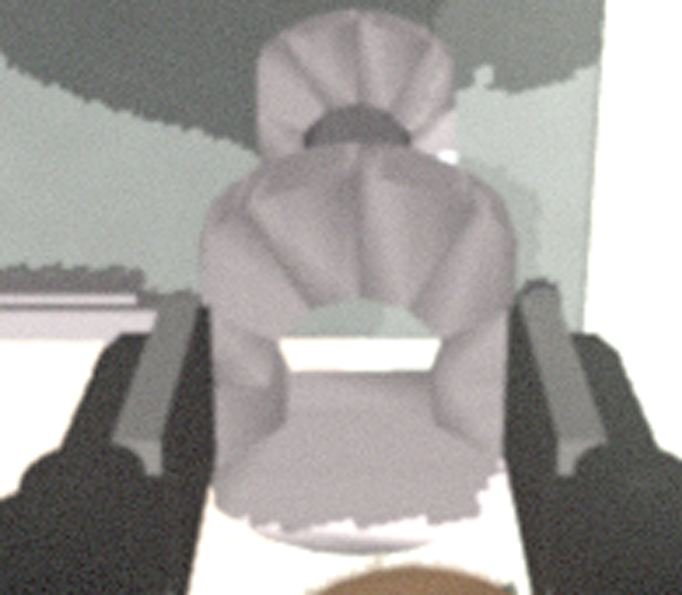

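Call:
{"api": "send_rows", "payload": {"series": [[[0.009,-0.004,-0.04,0,0,0,34],[0,0,-0.04,0,0,0,34],[0,0,-0.03,0,0,0,34],[0,0,-0.02,0,0,0,34],[0,0,-0.02,0,0,0,34],[0,0,-0.01,0,0,0,34],[0,0,0,0,0,0,34]]]}}

```text
clock: 17.73
tool_pos: [0.5545, -0.1611, 0.0773]
tool_rot: [-0.0, 0.127, 0.992, 0.0]
ft_force: [0.4, 0.4, -1.5]
finger_gap: 0.0381
grip_force: 60.6
```

Call:
{"api": "send_rows", "payload": {"series": [[[0,0,-0.04,0,0,0,34],[0,0,-0.04,0,0,0,34],[0,0,-0.04,0,0,0,34],[0,0,-0.014,0,0,0,34],[0,0,0,0,0,0,34],[0,0,0,0,0,0,56],[0,0,0,0,0,0,56],[0,0,0.1,0,0,0,56]]]}}

```text
clock: 18.73
tool_pos: [0.5532, -0.1604, 0.0675]
tool_rot: [-0.002, 0.127, 0.992, 0.001]
ft_force: [0.2, 0.0, 0.8]
finger_gap: 0.0563
grip_force: 0.0
```

Call:
{"api": "send_rows", "payload": {"series": [[[0,0,0.2,0,0,0,56],[-0.006,0.04,0.12,0,0,0.08025,56],[-0.018,0.11,0,0,0,0.08025,56],[-0.018,0.11,0,0,0,0.08025,56],[-0.018,0.11,0,0,0,0.08025,56],[-0.018,0.11,0,0,0,0.08025,56],[-0.018,0.11,0,0,0,0.08025,56],[-0.018,0.11,0,0,0,0.08025,56]]]}}

```text
clock: 19.73
tool_pos: [0.5259, 0.0148, 0.1492]
tool_rot: [0.0, -0.447, 0.895, -0.0]
ft_force: [-0.1, -0.5, -0.9]
finger_gap: 0.0562
grip_force: 0.0
```

Call:
{"api": "send_rows", "payload": {"series": [[[-0.018,0.11,0,0,0,0.08025,52],[-0.018,0.11,0,0,0,0.08025,52],[-0.01,0.096,0,0,0,0.08025,52],[0,0,0,0,0,0,52],[0,0,0,0,0,0,52]]]}}

```text
clock: 20.35
tool_pos: [0.5147, 0.0925, 0.149]
tool_rot: [0.0, -0.653, 0.757, -0.0]
ft_force: [-0.1, 0.0, -0.1]
finger_gap: 0.0522
grip_force: 0.0
```

Run:
```python
from h import *
s=st();print(R.from_quat(np.roll(s['tool_rot'],-1)).as_matrix().round(3)[:2])
c=cam('wrist','pics/w8.png')
def box(x,y,r=.045):return [[x+a,y+b,.02] for a,b in((-r,-r),(r,-r),(r,r),(-r,r))]
spacers(c,roi=box(.513,.0935))
```

```text
{'clock': 20.35, 'joint_positions': [-0.0724, -0.1322, -0.2862, 1.4166, -0.0002, -1.4953], 'tool_pos': [0.5147, 0.0925, 0.149], 'tool_rot': [0.0, -0.6529, 0.7574, -0.0002], 'ft_force': [-0.0599, 0.0355, -0.0896], 'grip_force': 0.0, 'finger_gap': 0.0522}
[[-0.147 -0.989  0.   ]
 [-0.989  0.147 -0.   ]]
ctr 512.0 91.6 size 57.3 40.1 long axis deg 81.1 hole ([511.9, 89.7], 383.5) px [315. 189.]
```

Call:
{"api": "send_rows", "payload": {"series": [[[-0.008,0,-0.13,0,0,0,50],[0,0,-0.13,0,0,0,50],[0,0,-0.13,0,0,0,50],[0,0,-0.1,0,0,0,50],[0,0,-0.045,0,0,0,50],[0,0,0,0,0,0,50],[0,0,0,0,0,0,34],[0,0,0,0,0,0,34]]]}}

```text
clock: 21.4
tool_pos: [0.5136, 0.0928, 0.0165]
tool_rot: [0.001, -0.654, 0.757, -0.001]
ft_force: [-1.2, -0.7, 3.9]
finger_gap: 0.0378
grip_force: 60.7
```

Call:
{"api": "send_rows", "payload": {"series": [[[0,0,0,0,0,0,34]]]}}

```text
clock: 21.52
tool_pos: [0.5136, 0.0928, 0.0165]
tool_rot: [0.001, -0.654, 0.757, -0.001]
ft_force: [-0.4, -0.7, 6.8]
finger_gap: 0.0375
grip_force: 60.9
```

Call:
{"api": "send_rows", "payload": {"series": [[[0,0,0.12,0,0,0,34],[0,0,0.2,0,0,0,34],[0.006,-0.04,0.18,0,0,-0.08025,34],[0.018,-0.11,0,0,0,-0.08025,34],[0.018,-0.11,0,0,0,-0.08025,34],[0.018,-0.11,0,0,0,-0.08025,34],[0.018,-0.11,0,0,0,-0.08025,34],[0.018,-0.11,0,0,0,-0.08025,34]]]}}

```text
clock: 22.52
tool_pos: [0.5366, -0.0554, 0.1403]
tool_rot: [0.0, -0.204, 0.979, 0.0]
ft_force: [-0.7, 0.8, -0.7]
finger_gap: 0.038
grip_force: 60.6
```

Call:
{"api": "send_rows", "payload": {"series": [[[0.018,-0.11,0,0,0,-0.08025,34],[0.018,-0.11,0,0,0,-0.08025,34],[0.018,-0.11,0,0,0,-0.08025,34],[0.011,-0.093,0,0,0,-0.08025,34],[0,0,-0.09,0,0,0,34],[0,0,0,0,0,0,34],[0,0,0,0,0,0,34]]]}}

```text
clock: 23.4
tool_pos: [0.5528, -0.1601, 0.1182]
tool_rot: [0.0, 0.127, 0.992, 0.0]
ft_force: [0.5, 0.4, -1.4]
finger_gap: 0.0381
grip_force: 60.6
```

Run:
```python
from h import *
s=st();print(R.from_quat(np.roll(s['tool_rot'],-1)).as_matrix().round(3)[:2])
c=cam('wrist','pics/w9.png')
i=c['img'][165:335,210:405]
i=cv2.convertScaleAbs(i,alpha=1.6,beta=10)
cv2.imwrite('pics/z9.png',cv2.resize(i,None,fx=3.5,fy=3.5,interpolation=2))
```

```text
{'clock': 23.4, 'joint_positions': [-0.509, 0.039, -0.1759, 1.3557, 0.0001, -0.2543], 'tool_pos': [0.5528, -0.1601, 0.1182], 'tool_rot': [0.0001, 0.127, 0.9919, 0.0], 'ft_force': [0.4593, 0.4076, -1.3558], 'grip_force': 60.5591, 'finger_gap': 0.0381}
[[-0.968  0.252  0.   ]
 [ 0.252  0.968 -0.   ]]
```

View pics/z9.png

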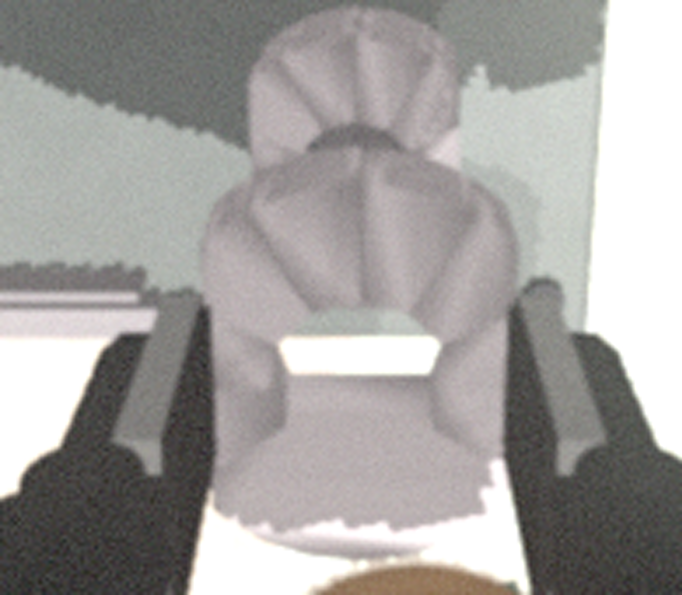

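Call:
{"api": "send_rows", "payload": {"series": [[[0.004,-0.003,-0.04,0,0,0,34],[0,0,-0.04,0,0,0,34],[0,0,-0.03,0,0,0,34],[0,0,-0.02,0,0,0,34],[0,0,-0.02,0,0,0,34],[0,0,-0.01,0,0,0,34],[0,0,0,0,0,0,34]]]}}

```text
clock: 24.32
tool_pos: [0.5537, -0.161, 0.0775]
tool_rot: [-0.0, 0.127, 0.992, 0.0]
ft_force: [0.7, -0.8, -0.2]
finger_gap: 0.0383
grip_force: 60.6
```

Call:
{"api": "send_rows", "payload": {"series": [[[0,0,-0.04,0,0,0,34],[0,0,-0.036,0,0,0,34],[0,0,0,0,0,0,34],[0,0,0,0,0,0,56],[0,0,0,0,0,0,56],[0,0,0.15,0,0,0,56],[0,0,0.2,0,0,0,56],[0,0,0.1,0,0,0,56]]]}}

```text
clock: 25.32
tool_pos: [0.5547, -0.1615, 0.1745]
tool_rot: [0.002, 0.127, 0.992, -0.001]
ft_force: [-0.0, -0.8, -0.5]
finger_gap: 0.0561
grip_force: 0.0
```

Call:
{"api": "send_rows", "payload": {"series": [[[-0.03,-0.11,0,0,0,0,50],[-0.03,-0.11,0,0,0,0,50],[0,0,0,0,0,0,50]]]}}

```text
clock: 25.7
tool_pos: [0.5384, -0.2176, 0.1714]
tool_rot: [0.0, 0.128, 0.992, -0.0]
ft_force: [0.0, -0.5, 0.5]
finger_gap: 0.0501
grip_force: 0.0
```

Run:
```python
from h import *
s=st();c=cam('wrist','pics/w10.png')
print(proj(c,[[.5155,-.3059,.071],[.5534,-.1608,.064],[.5534,-.1608,.086]]).round(1))
```

```text
{'clock': 25.7, 'joint_positions': [-0.6091, 0.041, -0.0772, 1.452, -0.0002, -0.3516], 'tool_pos': [0.5384, -0.2176, 0.1714], 'tool_rot': [0.0002, 0.1284, 0.9917, -0.0002], 'ft_force': [0.0331, -0.454, 0.4887], 'grip_force': 0.0, 'finger_gap': 0.0501}
[[193.6 200.2]
 [386.3 197.3]
 [392.7 206.5]]
```

View pics/w10.png

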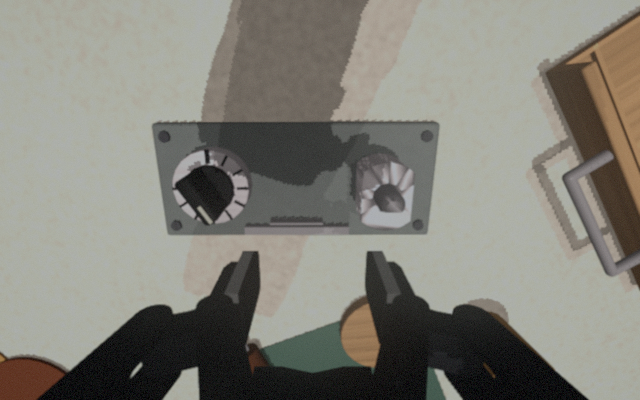

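The view shows the stack on the post at (386,197). The knob is near (194,200) and its white line near (204,214). I'll measure the line numerically.

```bash
cat >> h.py <<'E'
AX=np.array([.5155,-.3059])
def knob(c,show=1,z=.071):
    P=proj(c,[[*AX,z]])[0];g=cv2.cvtColor(c['img'],cv2.COLOR_BGR2GRAY)
    ring=[[*(AX+.023*np.array([np.cos(a),np.sin(a)])),z] for a in np.linspace(0,6.28,40)]
    r=np.zeros_like(g);cv2.fillPoly(r,[np.round(proj(c,ring)).astype(int)],255)
    k=((g<45)&(r>0)).astype(np.uint8)*255
    n,l,s,_=cv2.connectedComponentsWithStats(((g>100)&(r>0)).astype(np.uint8))
    print('axis px',P.round(1))
    for i in range(1,n):
        if s[i][4]<8: continue
        v,u=np.nonzero(l==i);W=(toplane(c,np.c_[u,v],z)[:,:2]-AX)*1000
        m=W.mean(0);e,V=np.linalg.eigh(np.cov(W.T))
        print(' bright n',s[i][4],'ctr',m.round(1),'dir deg',np.degrees(np.arctan2(m[1],m[0])).round(1),'line deg',np.degrees(np.arctan2(V[1,1],V[0,1])).round(1),'len',(4*np.sqrt(e)).round(1))
E
python3 - <<'E'
from h import *
c=cam('wrist');knob(c)
g=cv2.cvtColor(c['img'],cv2.COLOR_BGR2GRAY)
print(g[160:228:2,172:246:2])
E
```

```text
axis px [192.2 200.3]
 bright n 914 ctr [ -0.3 -12. ] dir deg -91.3 line deg 178.0 len [22.9 47.2]
 bright n 92 ctr [13.5  3.9] dir deg 16.0 line deg -162.4 len [ 4.2 18.8]
[[103 104 103 ...  66  55  58]
 [102 105 101 ...  74  64  55]
 [100 107 113 ...  73  73  63]
 ...
 [ 66  65  58 ...  93  98  94]
 [ 70  72  70 ...  98  95  77]
 [ 67  68  66 ...  98  94  83]]
```

Call:
{"api": "send_rows", "payload": {"series": [[[-0.0115,-0.045,0,0,0,-0.0834,40],[-0.0115,-0.045,0,0,0,-0.0834,40],[-0.0115,-0.045,0,0,0,-0.0834,40],[-0.0115,-0.045,0,0,0,-0.0834,40],[-0.0115,-0.045,0,0,0,-0.0834,40],[-0.0115,-0.045,0,0,0,-0.0834,40],[-0.0115,-0.045,0,0,0,-0.0834,40],[-0.0115,-0.045,0,0,0,-0.0834,40]]]}}

```text
clock: 26.8
tool_pos: [0.5161, -0.3054, 0.1712]
tool_rot: [-0.0, 0.737, 0.676, 0.0]
ft_force: [-0.0, 0.5, -0.0]
finger_gap: 0.0397
grip_force: 0.0
```

Call:
{"api": "send_rows", "payload": {"series": [[[0,0,-0.05,0,0,-0.0834,40],[0,0,-0.05,0,0,-0.0834,40],[0,0,0,0,0,-0.0834,40],[0,0,0,0,0,-0.0834,40],[0,0,0,0,0,-0.0834,40],[0,0,0,0,0,-0.0834,40],[0,0,0,0,0,-0.083,40],[0,0,0,0,0,0,40]]]}}

```text
clock: 27.8
tool_pos: [0.5161, -0.3052, 0.1462]
tool_rot: [-0.0, 0.991, 0.134, 0.0]
ft_force: [-0.5, 0.3, 0.2]
finger_gap: 0.0404
grip_force: 0.0
```

Run:
```python
from h import *
s=st();M=R.from_quat(np.roll(s['tool_rot'],-1)).as_matrix();print('yaw_y',np.degrees(np.arctan2(M[1,1],M[0,1])))
c=cam('wrist');knob(c)
g=cv2.cvtColor(c['img'],cv2.COLOR_BGR2GRAY);P=proj(c,[[*AX,.071]])[0].astype(int)
# white dial of the housing: circle fit for the axis check
m=((g>110)).astype(np.uint8);r=np.zeros_like(m);cv2.circle(r,tuple(int(v) for v in P),60,1,-1)
hsv=cv2.cvtColor(c['img'],cv2.COLOR_BGR2HSV)
k=((g<40)&(r>0)).astype(np.uint8);n,l,s2,ce=cv2.connectedComponentsWithStats(k)
for i in range(1,n):
  if s2[i][4]>100:
    v,u=np.nonzero(l==i);W=(toplane(c,np.c_[u,v],.071)[:,:2]-AX)*1000;print('dark',s2[i],W.mean(0).round(1),[x for x in cv2.minAreaRect(W.astype(np.float32))])
```

```text
{'clock': 27.8, 'joint_positions': [-0.7519, 0.1034, -0.0578, 1.4096, 0.0001, 2.1205], 'tool_pos': [0.5161, -0.3052, 0.1462], 'tool_rot': [-0.0, 0.991, 0.1342, 0.0], 'ft_force': [-0.5134, 0.2885, 0.2183], 'grip_force': 0.0, 'finger_gap': 0.0404}
yaw_y -74.57723919912213
axis px [313.4 211.6]
 bright n 92 ctr [14.6  4.5] dir deg 17.2 line deg -160.1 len [ 3.9 15.3]
 bright n 36 ctr [ 12.2 -18.2] dir deg -56.1 line deg -150.1 len [3.9 9.6]
 bright n 13 ctr [  3.8 -18.8] dir deg -78.7 line deg 78.0 len [2.3 8.3]
dark [ 287  169   53   67 1876] [6.6 2.8] [(6.413078308105469, 4.272228240966797), (35.63027572631836, 46.34870910644531), 81.22406768798828]
```

Call:
{"api": "send_rows", "payload": {"series": [[[-0.003,-0.003,-0.12,0,0,0,40],[0,0,-0.12,0,0,0,40],[0,0,-0.1,0,0,0,40],[0,0,-0.06,0,0,0,40],[0,0,0,0,0,0,40],[0,0,0,0,0,0,10],[0,0,0,0,0,0,10],[0,0,0,0,0,0,10]]], "force": 40}}

```text
clock: 28.85
tool_pos: [0.5156, -0.3064, 0.0476]
tool_rot: [-0.0, 0.991, 0.134, 0.001]
ft_force: [-1.1, 5.5, 5.8]
finger_gap: 0.0136
grip_force: 39.6
```

Call:
{"api": "send_rows", "payload": {"series": [[[0,0,0,0,0,0.0833,10],[0,0,0,0,0,0.0833,10],[0,0,0,0,0,0.0833,10],[0,0,0,0,0,0.0833,10],[0,0,0,0,0,0.0833,10],[0,0,0,0,0,0.0833,10],[0,0,0,0,0,0.0833,10],[0,0,0,0,0,0,10]]]}}

```text
clock: 29.85
tool_pos: [0.5172, -0.3076, 0.0477]
tool_rot: [0.002, 0.734, 0.679, 0.001]
ft_force: [7.3, -1.0, -2.2]
finger_gap: 0.0133
grip_force: 39.1
```

Call:
{"api": "send_rows", "payload": {"series": [[[0,0,0,0,0,0.0833,10],[0,0,0,0,0,0.0833,10],[0,0,0,0,0,0.0833,10],[0,0,0,0,0,0.0833,10],[0,0,0,0,0,0.0833,10],[0,0,0,0,0,0.0833,10],[0,0,0,0,0,0.0833,10],[0,0,0,0,0,0,10]]]}}

```text
clock: 30.85
tool_pos: [0.5188, -0.3065, 0.0477]
tool_rot: [0.004, 0.212, 0.977, 0.001]
ft_force: [17.0, 4.6, -4.7]
finger_gap: 0.0132
grip_force: 39.1
```

Call:
{"api": "send_rows", "payload": {"series": [[[0,0,0,0,0,0.07,10],[0,0,0,0,0,0.01,10],[0,0,0,0,0,0,10],[0,0,0,0,0,0,10]]]}}

```text
clock: 31.35
tool_pos: [0.5189, -0.3062, 0.0477]
tool_rot: [0.004, 0.131, 0.991, 0.001]
ft_force: [17.5, 4.4, -5.3]
finger_gap: 0.0133
grip_force: 39.2
```

Run:
```python
from h import *
s=st();M=R.from_quat(np.roll(s['tool_rot'],-1)).as_matrix();print('yaw_y',np.degrees(np.arctan2(M[1,1],M[0,1])),s['wrist_torque'])
```

```text
{'clock': 31.35, 'joint_positions': [-0.7531, 0.1522, -0.1861, 1.2268, 0.0064, -0.4912], 'tool_pos': [0.5189, -0.3062, 0.0477], 'tool_rot': [0.0042, 0.1306, 0.9914, 0.0009], 'ft_force': [17.5255, 4.4462, -5.3494], 'grip_force': 39.1934, 'finger_gap': 0.0133}
yaw_y 74.99221393438364 [ 1.25413786 -3.56651412  0.06882144]
```

Call:
{"api": "send_rows", "payload": {"series": [[[0.012,0.003,0,0,0,0,10],[0,0,0,0,0,0.03,10],[0,0,0,0,0,0,10],[0,0,0,0,0,0,10]]]}}

```text
clock: 31.85
tool_pos: [0.5191, -0.3062, 0.0477]
tool_rot: [0.001, 0.102, 0.995, 0.0]
ft_force: [3.4, 4.2, 6.0]
finger_gap: 0.013
grip_force: 55.7
```

Run:
```python
from h import *
s=st();M=R.from_quat(np.roll(s['tool_rot'],-1)).as_matrix();print('yaw_y',np.degrees(np.arctan2(M[1,1],M[0,1])),s['wrist_torque'])
```

```text
{'clock': 31.85, 'joint_positions': [-0.7505, 0.1582, -0.1797, 1.2308, 0.0018, -0.5466], 'tool_pos': [0.5191, -0.3062, 0.0477], 'tool_rot': [0.0014, 0.1018, 0.9948, 0.0001], 'ft_force': [3.3766, 4.2392, 6.0315], 'grip_force': 55.7181, 'finger_gap': 0.013}
yaw_y 78.31369989108865 [ 1.17262791 -0.60127356 -1.53087374]
```

Call:
{"api": "send_rows", "payload": {"series": [[[0,0,0,0,0,-0.0833,10],[0,0,0,0,0,-0.0833,10],[0,0,0,0,0,-0.0833,10],[0,0,0,0,0,-0.0833,10],[0,0,0,0,0,-0.0833,10],[0,0,0,0,0,-0.0833,10],[0,0,0,0,0,-0.0833,10],[0,0,0,0,0,0,10]]]}}

```text
clock: 32.85
tool_pos: [0.5178, -0.3075, 0.0476]
tool_rot: [0.001, 0.654, 0.756, -0.001]
ft_force: [-4.3, -1.4, 6.7]
finger_gap: 0.0135
grip_force: 40.9
```

Call:
{"api": "send_rows", "payload": {"series": [[[0,0,0,0,0,-0.0833,10],[0,0,0,0,0,-0.0833,10],[0,0,0,0,0,-0.0833,10],[0,0,0,0,0,-0.0833,10],[0,0,0,0,0,-0.0833,10],[0,0,0,0,0,-0.0833,10],[0,0,0,0,0,-0.0833,10],[0,0,0,0,0,0,10]]]}}

```text
clock: 33.85
tool_pos: [0.516, -0.3067, 0.0476]
tool_rot: [0.0, 0.97, 0.244, -0.002]
ft_force: [-14.5, 2.3, 13.4]
finger_gap: 0.0136
grip_force: 42.0
```

Call:
{"api": "send_rows", "payload": {"series": [[[0,0,0,0,0,-0.08,10],[0,0,0,0,0,-0.02,10],[0,0,0,0,0,0,10],[0,0,0,0,0,0,10]]]}}

```text
clock: 34.35
tool_pos: [0.5159, -0.3064, 0.0476]
tool_rot: [0.0, 0.99, 0.143, -0.002]
ft_force: [-15.9, 4.8, 15.6]
finger_gap: 0.0134
grip_force: 42.2
```

Run:
```python
from h import *
s=st();M=R.from_quat(np.roll(s['tool_rot'],-1)).as_matrix();print('yaw_y',np.degrees(np.arctan2(M[1,1],M[0,1])),s['wrist_torque'])
```

```text
{'clock': 34.35, 'joint_positions': [-0.7517, 0.1574, -0.1807, 1.2352, -0.0038, 2.1036], 'tool_pos': [0.5159, -0.3064, 0.0476], 'tool_rot': [0.0002, 0.9898, 0.1427, -0.0023], 'ft_force': [-15.8615, 4.7861, 15.6364], 'grip_force': 42.2478, 'finger_gap': 0.0134}
yaw_y -73.59556693907248 [ 0.80680078  3.22881155 -0.01962823]
```

Call:
{"api": "send_rows", "payload": {"series": [[[0,0,0,0,0,-0.008,10],[0,0,0,0,0,0,10],[0,0,0,0,0,0,40],[0,0,0,0,0,0,40],[0,0,0.15,0,0,0,40],[0,0,0.2,0,0,0,40],[0,0,0.05,0,0,0,40],[0,0,0,0,0,0,40]]]}}

```text
clock: 35.35
tool_pos: [0.5185, -0.3065, 0.1468]
tool_rot: [0.001, 0.991, 0.135, 0.001]
ft_force: [1.0, 0.4, -1.4]
finger_gap: 0.0398
grip_force: 0.0
```

Run:
```python
from h import *
st();c=cam('wrist');knob(c)
AXn=np.array([.5175,-.307])
```

```text
{'clock': 35.35, 'joint_positions': [-0.7507, 0.1091, -0.0506, 1.4092, -0.0001, 2.1198], 'tool_pos': [0.5185, -0.3065, 0.1468], 'tool_rot': [0.0007, 0.9908, 0.1352, 0.0006], 'ft_force': [1.0046, 0.4002, -1.4269], 'grip_force': 0.0, 'finger_gap': 0.0398}
axis px [310.5 214. ]
 bright n 69 ctr [15.9  4.7] dir deg 16.5 line deg -163.2 len [ 3.7 11.8]
 bright n 22 ctr [ 11.3 -18.4] dir deg -58.4 line deg 53.9 len [3.3 6.1]
 bright n 8 ctr [  4.6 -17.2] dir deg -75.0 line deg 61.3 len [2.1 4.5]
```

Call:
{"api": "send_rows", "payload": {"series": [[[0.0576,0.16,0,0,0,0.005,30],[0.0576,0.16,0,0,0,0.005,30],[0.0576,0.16,0,0,0,0.005,30],[0.0576,0.16,0,0,0,0.005,30],[0.0576,0.16,0,0,0,0.005,30],[0.0576,0.16,0,0,0,0.005,30],[0.0576,0.16,0,0,0,0.005,30],[0.0576,0.16,0,0,0,0.005,30]]]}}

```text
clock: 36.4
tool_pos: [0.6325, 0.0155, 0.1436]
tool_rot: [-0.0, 0.984, 0.177, -0.001]
ft_force: [0.6, -0.0, 0.1]
finger_gap: 0.0302
grip_force: 0.0
```

Call:
{"api": "send_rows", "payload": {"series": [[[0,0,0,0,0,0,30],[0,0,0,0,0,0,30]]]}}

```text
clock: 36.65
tool_pos: [0.6323, 0.0139, 0.1443]
tool_rot: [-0.0, 0.984, 0.177, -0.001]
ft_force: [0.5, 0.0, -0.4]
finger_gap: 0.0301
grip_force: 0.0
```

Run:
```python
from h import *
s=st();M=R.from_quat(np.roll(s['tool_rot'],-1)).as_matrix();print('yaw_y',np.degrees(np.arctan2(M[1,1],M[0,1])))
# stack check: bright grey blob near post from the top camera
c=cam('top','pics/t9.png');p=[.5534,-.1608];r=.05
spacers(c,z=.064,roi=[[p[0]+a,p[1]+b,.064] for a,b in((-r,-r),(r,-r),(r,r),(-r,r))])
```

```text
{'clock': 36.65, 'joint_positions': [-0.1843, 0.2069, 0.0522, 1.4186, -0.0004, 2.6021], 'tool_pos': [0.6323, 0.0139, 0.1443], 'tool_rot': [-0.0002, 0.9843, 0.1767, -0.0012], 'ft_force': [0.4655, 0.0264, -0.4012], 'grip_force': 0.0, 'finger_gap': 0.0301}
yaw_y -69.64960387882206
ctr 553.1 -161.3 size 102.2 101.6 long axis deg 89.8 hole ([552.4, -155.5], 16.5) px [403. 226.]
```

Call:
{"api": "send_rows", "payload": {"series": [[[0.005,0,-0.13,0,0,0,30],[0,0,-0.13,0,0,0,30],[0,0,-0.12,0,0,0,30],[0,0,-0.074,0,0,0,30],[0,0,0,0,0,0,30],[0,0,0,0,0,0,4],[0,0,0,0,0,0,4],[0,0,0,0,0,0,4]]], "force": 40}}

```text
clock: 37.7
tool_pos: [0.6351, 0.0142, 0.0341]
tool_rot: [0.0, 0.984, 0.177, 0.001]
ft_force: [-3.5, 2.9, 7.1]
finger_gap: 0.0081
grip_force: 39.7
```

Call:
{"api": "send_rows", "payload": {"series": [[[-0.02,0.055,0,0,0,0,4],[-0.042,0.115,0,0,0,0,4],[-0.047,0.129,0,0,0,0,4],[-0.047,0.129,0,0,0,0,4],[-0.047,0.129,0,0,0,0,4],[-0.042,0.115,0,0,0,0,4],[-0.025,0.07,0,0,0,0,4],[-0.01,0.028,0,0,0,0,4]]]}}

```text
clock: 38.7
tool_pos: [0.5647, 0.2072, 0.0341]
tool_rot: [0.001, 0.984, 0.177, 0.001]
ft_force: [3.0, -24.6, 6.1]
finger_gap: 0.0081
grip_force: 40.5
```

Call:
{"api": "send_rows", "payload": {"series": [[[-0.003,0.008,0,0,0,0,4],[0,0,0,0,0,0,4],[0,0,0,0,0,0,4],[0,0,0,0,0,0,4]]]}}

```text
clock: 39.2
tool_pos: [0.5648, 0.207, 0.0341]
tool_rot: [0.002, 0.984, 0.176, 0.001]
ft_force: [-1.5, -9.3, 6.9]
finger_gap: 0.0081
grip_force: 40.4
```

Call:
{"api": "send_rows", "payload": {"series": [[[0,0,0,0,0,0,30],[0,0,0,0,0,0,30],[0,0,0.12,0,0,0,30],[0,0,0.2,0,0,0,30],[0,0,0.2,0,0,0,30],[0,0.1,0.1,0,0,0,30],[0,0.1,0,0,0,0,30],[0,0,0,0,0,0,30]]]}}

```text
clock: 40.2
tool_pos: [0.5635, 0.26, 0.1877]
tool_rot: [-0.0, 0.984, 0.178, 0.0]
ft_force: [0.5, -0.1, -1.0]
finger_gap: 0.0299
grip_force: 0.0
```

Run:
```python
from h import *
st()
a=cv2.imread('pics/top0.png');c=cam('top')
# tray-front/handle: difference against the first picture in the handle region
d=cv2.absdiff(a,c['img']).max(2)
print('handle diff',(d[195:255,250:285]>50).sum())
# scene: column of the stack, grey level profile along the post axis
s=cam('scene');P=proj(s,[[.5534,-.1608,z] for z in (.022,.036,.05,.064,.086)]).round(1);print(P.tolist())
g=cv2.cvtColor(s['img'],cv2.COLOR_BGR2GRAY);g0=cv2.cvtColor(cv2.imread('pics/scene0.png'),cv2.COLOR_BGR2GRAY)
m=(cv2.absdiff(g,g0)>25).astype(np.uint8);u,v=P[2].astype(int);w=m[v-35:v+35,u-35:u+35]
n,l,q,ce=cv2.connectedComponentsWithStats(w)
for i in range(1,n):
  if q[i][4]>40: print('new blob x,y,w,h,n',q[i]+np.array([u-35,v-35,0,0,0]))
E=[[.5534+.028*np.cos(t),-.1608+.028*np.sin(t),z] for z in(.022,.064) for t in np.linspace(0,6.28,30)]
q=proj(s,E);print('expected stack box',q.min(0).round(),q.max(0).round())
```

```text
{'clock': 40.2, 'joint_positions': [0.2218, 0.1618, 0.0806, 1.4891, 0.0002, 3.0062], 'tool_pos': [0.5635, 0.26, 0.1877], 'tool_rot': [-0.0001, 0.9841, 0.1776, 0.0002], 'ft_force': [0.466, -0.08, -1.0057], 'grip_force': 0.0, 'finger_gap': 0.0299}
handle diff 205
[[268.7, 249.8], [268.1, 245.2], [267.5, 240.6], [266.9, 235.8], [265.9, 228.2]]
new blob x,y,w,h,n [256 231  25  30 361]
expected stack box [255. 229.] [280. 258.]
```

Run:
```python
from h import *
s=cam('scene');a=cv2.imread('pics/scene0.png')
T=a[172:194,338:384];r=cv2.matchTemplate(s['img'][160:206,326:396],T,cv2.TM_CCOEFF_NORMED);print(cv2.minMaxLoc(r)[1::2],'expected (12,12)')
print(manip.job_done())
```

```text
(0.8654677867889404, (12, 12)) expected (12,12)
the job is handed in; nothing more can be done
None
```

The job is handed in, with no verdict shown: the tray went out to its stop and back shut, all three spacers found are on the post, and the depth knob went to zero and then to the fifth click; my last checks showed no faults.

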